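# Bring the bearing-ball tray to the saw's bearing housing

### The arm

A 6-joint arm with a two-finger parallel gripper is mounted at the origin on the work surface. World frame = base frame: x ahead of the robot, y to its left, z up, the work surface at z = 0. Lengths are in m, angles in degrees, forces in N, time in s.
With the tool pointing down it reaches from about 0.325 to 0.775 m from the base axis. Payload 5.5 kg.
Tool frame: the origin (TCP) lies midway between the tips of the shut fingers; the grasp point (between the pads) lies 19 mm behind it (ctrl.hold_point_z is the distance from the TCP to the grasp point, in m); z points along the fingers, y is the line along which they close (so a half turn about z gives the same grasp; the last joint's range is limited). The gripper opens to 85 mm and grips with 20 to 120 N. Pads are 22 mm wide; open, the fingers measure 114 mm over their backs; the gripper's body (76 mm by 85 mm) begins 54 mm behind the grasp point. The pads swing forward as they close: fully open they stand 13 mm farther back than shut.
Start: joints at [59.949, 5.22, 70.514, -0, 104.267, -3.249], TCP at [0.271, 0.536, 0.231] pointing down, gripper open.
Joint ranges: [-164.24, 164.24], [-49.07, 125.15], [9.68, 141.18], [-86.29, 266.29], [3.28, 154.24], [-151.56, 151.56]. Speed limits (degrees/s): [147.25, 147.25, 172.46, 180, 180, 180].

### API

Orientations are given as a 3x3 rotation matrix whose columns are the frame's x, y, z axes.
In Python, from plant import get_state, optics, ticket, ctrl gives the robot as it stands.
- The arm moves only by the tool drive_tool, never from a script. Its argument "targets" is a list that holds one entry, the list of rows, each a list of 7 numbers: the shift along the tool's x, y, z in mm, then the turn, a rotation vector about the tool's x, y, z in rad, then the closure, from -1 (fully open) to 1 (shut). In form: [[[tx, ty, tz, ax, ay, az, gripper], ...]]. A call has 1 to 12 rows; each row is the pose to reach, as a shift and turn from the pose commanded when the call began, along the tool's axes at that moment; what a row does not reach only later rows make up. A row lasts 1/12 s, in which the tool goes at most 41.7 mm and 7.16 degrees, less where a joint would pass 70% of its speed; a pose out of reach is approached as far as the arm can. A call with a gripper value outside its range is refused whole. The fingers move at their own pace and stop on an object; "newtons" is the grip in N (left out, the last holds). Time passes only in rows, so rows that repeat a pose let the fingers close. It gives the time, the measured TCP pose, the force, the opening and the grip force at its end, in the units of the state.
- get_state(): the state, without advancing time (a new reading comes with each control period).
- optics.snapshot(name): name is "scene" or "top"; returns (picture, depth): 420x560x3 uint8, blue, green, red; 420x560 float32, m along the optical axis (not along the pixel's ray), 0 where there is no reading.
- optics.get_calibration(name): a dict with "fx", "fy", "cx", "cy" (pixels), "k1" (the pictures are not rectified: a ray, as slopes to the right and down, at radius r is drawn at 1 + k1 r^2 times it, then the intrinsics apply), "origin" and "orientation" of the camera in the world. Camera axes: x right, y down, z forward; pixel columns grow to the right and rows downward; lengths in m; the calibration is good to about 2 mm. A picture is of the moment at which its call begins. get_calibration takes no time and is no camera call.
- ticket.finish_job(): hands the job in; it is judged then, once.
The state is a dict: "t": time; "joints": joint angles; "dq": joint speeds; "joint_efforts": joint torques, N m; "ee_pos": TCP position; "eef_rot": TCP orientation; "contact_force": force on the tool from outside, world axes, zero at the start; "wrist_torque": the same for the moment, N m; "gripper_width": finger opening in m; "finger_force": force on a finger pad.
Only numpy, scipy, OpenCV 4.12 (cv2) and the standard library are available. Lean on these libraries where they do the work, as an engineer would, in place of code of your own. Each camera call takes 0.05 s, during which the arm holds its last target. There are 200 camera calls.

### The job

First press the red cap of the pin tube fully home while the plywood tray stands on the bench, then lift the tray by its dark wooden grip and carry it so steadily that the loose steel ball stays in its shallow brass-rimmed pocket. Finish while still holding the tray in the gripper: level, at rest, about ten centimetres above the bench, with the ball pocket straight above the mouth of the yellow bearing housing. Do not touch the ball or disturb the sanding block, pencil cup, carton or sander.

Things in the scene. Friction and masses are not known exactly. Their poses are not given: they have to be found in the camera images.
- tray: loose plywood tray, 180 (own x) x 110 (own y) x 8 mm thick, about 0.25 kg, roughly balanced about its grip with the ball aboard. Origin: centre of its underside, z up. Along its own x: ball pocket at +55 mm, dark upright grip at 0, pin tube at -55 mm. It may slide if pushed sideways. Starts standing on the bench
- tray_grip (a point): point to grip: on the dark wooden blade at the tray's centre, 70 mm above the tray's underside. The blade is 40 mm along the tray's x, 16 mm thick along its y (close the fingers along the tray's y), and its top is 88 mm above the underside
- pocket (a point): centre of the ball pocket's floor, 8 mm above the tray's underside, 55 mm along the tray's +x. Round blue flat floor of 44 mm diameter inside a brass rim 3 mm high and 4 mm wide: the ball rolls out at about 40 degrees of tilt, or less if jerked
- ball_center (a point): centre of the loose steel ball, 24 mm diameter, 56 g, free to roll in the pocket; it rests 12 mm above the pocket's floor
- cap (a joint): how far the red cap stands proud of fully home, in m: 0 = fully home on the tube's black shoulder, up to 0.011. It slides along the tray's z with a snug friction of about 5 N and stays where it is left; press down on its top with about 8 to 15 N
- cap_top (a point): centre of the top face of the red cap (30 mm diameter, 22 mm tall) on the pin tube, 55 mm along the tray's -x; its top is 44 mm above the tray's underside when fully home. A white gap shows under the cap while it is proud
- cup: yellow bearing housing bolted to the bench: 100 x 100 x 10 mm foot with a round hub of 68 mm diameter narrowing to 56 mm, open at the top, 45 mm tall overall. Origin: centre of its underside, on the bench
- cup_mouth (a point): centre of the housing's round mouth (32 mm wide), 45 mm above the bench
- block: loose cork sanding block, 100 x 60 x 35 mm, lying between tray and housing; leave alone. Origin: centre of its underside
- pencils: loose blue pencil cup, 72 mm diameter, pencils to 170 mm height; leave alone. Origin: centre of its underside
- carton: loose brown carton, 110 x 150 x 86 mm, white band and red patch; leave alone. Origin: centre of its underside
- sander: loose red palm sander, foot 110 x 110 mm, 142 mm tall; leave alone. Origin: centre of its underside
There are look-alikes about, which are no part of the job. Leave any green look-alike of the tray alone.

How it is judged:
By the outcome, as a careful person would: the job done as asked, in the order asked, and still so for the second after the job is handed in, while the arm keeps its last pose, push and grip.
It also fails if it takes over 61 s, if anything falls off the work surface, if the arm or the gripper's body presses on something with over 40 N, if the wrist force passes 120 N, or if a joint passes its speed limit or range.

## Working session

There is one attempt and no reset: what is moved stays moved. The work goes in short steps, Python scripts to look and compute and a tool call to move; the robot and the scene stay as the last step left them, time stands still between calls to the robot, and variables do not carry over. Pictures are saved under pics/ and viewed, at most 10 in all, crops included, and the job is handed in when it is done.

Besides the shell and the picture viewer there is one more tool, called after ">>>" by a JSON object that holds its "op" and its "data", one argument or row to a line. drive_tool: Moves the arm, as the interface text tells. Its arguments: {"type":"object","properties":{"targets":{"type":"array"},"newtons":{"type":"number"}},"required":["targets"]}

```bash
mkdir -p pics; cat > h.py <<'E'
import numpy as np, cv2
from plant import get_state, optics, ticket, ctrl
def cam(n):
    c=optics.get_calibration(n); return c,np.array(c["origin"]),np.array(c["orientation"]).reshape(3,3)
def rays(n,uv):
    c,o,R=cam(n); uv=np.atleast_2d(np.array(uv,float))
    K=np.array([[c["fx"],0,c["cx"]],[0,c["fy"],c["cy"]],[0,0,1.]])
    p=cv2.undistortPoints(uv.reshape(-1,1,2),K,np.array([c["k1"],0,0,0,0.])).reshape(-1,2)
    return o,np.c_[p,np.ones(len(p))]@R.T
def atz(n,uv,z):
    o,d=rays(n,uv); return o+d*((z-o[2])/d[:,2])[:,None]
def cloud(n,D):
    h,w=D.shape; v,u=np.mgrid[:h,:w]
    o,d=rays(n,np.c_[u.ravel(),v.ravel()]); P=o+d*D.ravel()[:,None]; P[D.ravel()==0]=np.nan
    return P.reshape(h,w,3)
E
python3 - <<'E'
from h import *
for n in("top","scene"):
    p,d=optics.snapshot(n); cv2.imwrite(f"pics/{n}0.png",p); np.save(f"{n}0.npy",d)
    print(n,optics.get_calibration(n))
print(get_state(), ctrl.hold_point_z)
E
```

```text
top {'fx': 428.2630427968765, 'fy': 428.2630427968765, 'cx': 278.59911287172173, 'cy': 210.26224853422264, 'k1': -0.03436396164811604, 'origin': array([ 0.37435588, -0.0409884 ,  0.93605171]), 'orientation': array([[-0.00803971, -0.9854965 ,  0.16950519],
       [-0.99974775,  0.01147661,  0.01930604],
       [-0.02097138, -0.16930722, -0.98534018]])}
scene {'fx': 540.4953966827482, 'fy': 540.4953966827482, 'cx': 277.18052046450237, 'cy': 207.45632898550656, 'k1': 0.025924005445559534, 'origin': array([ 1.16067736, -0.22862055,  1.01015364]), 'orientation': array([[ 0.3281945 ,  0.77467997, -0.54051763],
       [ 0.94460638, -0.27077383,  0.18547323],
       [-0.00267563, -0.57144769, -0.82063413]])}
{'t': 0.1, 'joints': array([ 5.99492087e+01,  5.25972788e+00,  7.05735648e+01, -5.41966921e-05,
        1.04268566e+02, -3.24848690e+00]), 'dq': array([-0.02371888, -0.07149487, -0.13161447, -0.03164756, -0.0307042 ,
       -0.01722989]), 'joint_efforts': array([ 2.49014622e-03, -4.60217285e+01, -4.19218719e+01, -9.45543275e-05,
        1.05555035e-02,  1.43002904e-05]), 'ee_pos': array([0.27042069, 0.53532011, 0.23026815]), 'eef_rot': array([[-8.92567535e-01,  4.50912857e-01, -8.89450898e-04],
       [ 4.50913724e-01,  8.92566213e-01, -1.53925573e-03],
       [ 9.98236217e-05, -1.77495531e-03, -9.99998420e-01]]), 'contact_force': array([-0.33452129,  0.12296197, -0.12170411]), 'wrist_torque': array([-0.02012689,  0.02324015, -0.01217109]), 'finger_force': 0.0, 'gripper_width': 0.0852816474161387} 0.0187
```

View pics/top0.png

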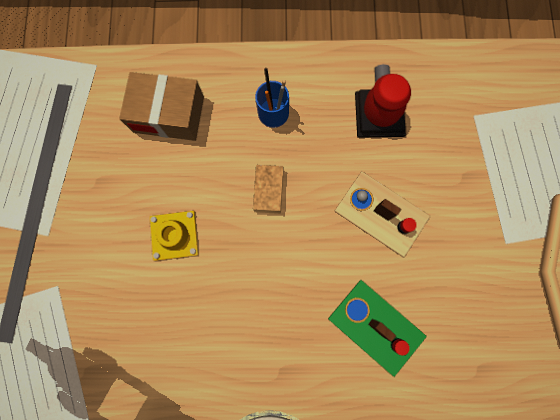

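View pics/scene0.png

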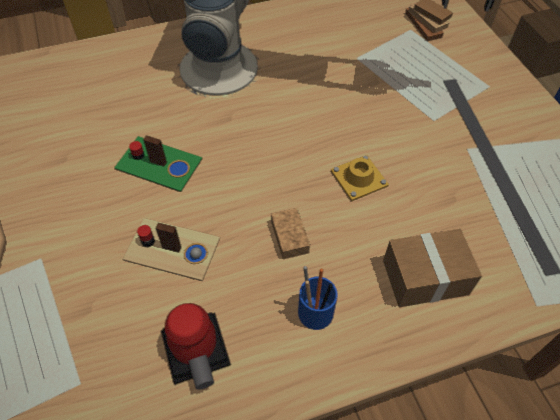

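The top view shows the plywood tray around (383,213), with the ball and blue pocket at (361,199), the grip at (388,209) and the red cap at (407,226). The housing mouth is at about (171,234), and the green look-alike at (377,328) stays untouched. The scene view shows the same layout: plywood tray (172,248), housing (360,170), block (290,232).

```bash
cat > meas.py <<'E'
from h import *
def tray(p,P):
    hsv=cv2.cvtColor(p,cv2.COLOR_BGR2HSV); Z=P[...,2]
    return hsv,Z
E
python3 - <<'E'
from h import *
for n in("top","scene"):
    p=cv2.imread(f"pics/{n}0.png"); P=cloud(n,np.load(f"{n}0.npy")); Z=P[...,2]
    hsv=cv2.cvtColor(p,cv2.COLOR_BGR2HSV); H,S,V=cv2.split(hsv)
    v,u=np.mgrid[:420,:560]
    box=lambda a,b,c,d:(u>=a)&(u<b)&(v>=c)&(v<d)
    B=dict(top=[(330,435,168,260),(148,200,208,264),(250,290,160,216)],scene=[(122,222,216,280),(330,390,155,200),(268,312,205,260)])[n]
    t=box(*B[0])
    bz=np.nanmedian(Z[box(200,240,250,300)] if n=="top" else Z[box(230,260,170,200)]); print(n,"bench",bz)
    def rep(name,m):
        q=P[m]; q=q[~np.isnan(q[:,2])]; print(name,len(q),np.median(q,0).round(4),"zmax",np.percentile(q[:,2],[5,50,95]).round(4))
    red=t&((H<8)|(H>172))&(S>170)&(V>90)
    rep("cap",red); rep("captop",red&(Z>np.nanpercentile(Z[red],95)-.005))
    blue=t&(H>95)&(H<130)&(S>130); rep("blue",blue)
    c,r=cv2.minEnclosingCircle(np.c_[u[blue],v[blue]].astype(np.int32)); print("pocket circ",c,r,atz(n,c,.008).round(4))
    g=t&(Z>.075); rep("grip",g)
    q=P[g][:,:2]; print("grip rect",cv2.minAreaRect(q.astype(np.float32)*1000))
    pl=t&(Z>.004)&(Z<.016); q=P[pl][:,:2]; print("tray rect",cv2.minAreaRect(q.astype(np.float32)*1000),len(q))
    cc=box(*B[1])&(Z>.037); rep("hub",cc); q=P[cc][:,:2]; print(cv2.minEnclosingCircle(q.astype(np.float32)*1000))
    f=box(*B[1])&(Z>.005); print("foot",cv2.minAreaRect(P[f][:,:2].astype(np.float32)*1000))
    bl=box(*B[2])&(Z>.025); rep("block",bl); print(cv2.minAreaRect(P[bl][:,:2].astype(np.float32)*1000))
E
```

```text
top bench -0.000363026726505733
cap 157 [ 0.4942 -0.2938  0.052 ] zmax [0.0488 0.052  0.0541]
captop 147 [ 0.494  -0.2942  0.0521] zmax [0.0498 0.0521 0.0543]
blue 196 [ 0.5524 -0.2038  0.0078] zmax [0.0051 0.0078 0.0125]
pocket circ (377.5, 213.0) 31.004131317138672 [[ 0.5254 -0.2394  0.008 ]]
grip 183 [ 0.5244 -0.2484  0.0869] zmax [0.0786 0.0869 0.0898]
grip rect ((524.9035034179688, -249.59117126464844), (39.81194305419922, 16.497314453125), 55.205230712890625)
tray rect ((534.7998657226562, -265.18408203125), (218.8128662109375, 174.6886444091797), 68.15217590332031) 3339
hub 404 [0.4796 0.2071 0.0442] zmax [0.0402 0.0442 0.0473]
((480.6800537109375, 208.98504638671875), 29.05059051513672)
foot ((481.3727722167969, 208.54779052734375), (100.77900695800781, 99.43841552734375), 6.743233680725098)
block 1268 [ 0.5783 -0.0008  0.0345] zmax [0.0316 0.0345 0.0372]
((580.2532348632812, -0.2095794677734375), (60.10444259643555, 101.47368621826172), 85.85856628417969)
scene bench 0.001074057292396513
cap 116 [ 0.4953 -0.295   0.0538] zmax [0.0506 0.0538 0.0571]
captop 98 [ 0.495  -0.2957
[... 160 characters left out ...]
62  0.008 ]]
grip 193 [ 0.5282 -0.2499  0.0879] zmax [0.078  0.0879 0.0914]
grip rect ((525.5548706054688, -249.81793212890625), (40.06841278076172, 18.80107307434082), 57.9341926574707)
tray rect ((519.1349487304688, -255.95260620117188), (227.34190368652344, 160.79315185546875), 70.66041564941406) 3081
hub 332 [0.4859 0.2064 0.0447] zmax [0.0382 0.0447 0.0486]
((481.5777587890625, 207.09649658203125), 31.075475692749023)
foot ((481.3996887207031, 209.7511444091797), (139.87838745117188, 135.44125366210938), 65.48612213134766)
block 1182 [ 0.585  -0.0023  0.0357] zmax [0.031  0.0357 0.0388]
((580.8899536132812, -1.0244979858398438), (60.6635856628418, 102.51871490478516), 85.63005828857422)
```

>>> {"op": "drive_tool", "data": {
  "targets": [
    [[-290,-320,30,0,0,0.85,1],[-290,-320,30,0,0,0.85,1],[-290,-320,30,0,0,0.85,1],[-290,-320,30,0,0,0.85,1],[-290,-320,30,0,0,0.85,1],[-290,-320,30,0,0,0.85,1],[-290,-320,30,0,0,0.85,1],[-290,-320,30,0,0,0.85,1],[-290,-320,30,0,0,0.85,1],[-290,-320,30,0,0,0.85,1],[-290,-320,30,0,0,0.85,1],[-290,-320,30,0,0,0.85,1]]
  ],
  "newtons": 40
}}

```text
t: 1.1
ee_pos: [0.3855, 0.1159, 0.2006]
eef_rot: [[-0.245, 0.97, -0.001], [0.97, 0.245, -0.001], [-0.001, -0.001, -1.0]]
contact_force: [-0.5, -0.5, -0.2]
gripper_width: 0.0001
finger_force: 0.0
```

```bash
cat > go.py <<'E'
import sys
from h import *
from scipy.spatial.transform import Rotation as Ro
# usage: go.py x y z yaw(tool x, deg): shift & turn in the tool axes, from the measured pose
s=get_state(); x,y,z,a=map(float,sys.argv[1:5]); R=np.array(s["eef_rot"]).reshape(3,3); a=np.radians(a)
T=np.array([[np.cos(a),np.sin(a),0],[np.sin(a),-np.cos(a),0],[0,0,-1.]])
print("t",s["t"],"pos",s["ee_pos"].round(4),"yawx",np.degrees(np.arctan2(R[1,0],R[0,0])).round(2),"z",R[:,2].round(4))
print("shift",(R.T@(np.array([x,y,z])-s["ee_pos"])*1000).round(1),"rot",Ro.from_matrix(R.T@T).as_rotvec().round(4))
print("F",s["contact_force"].round(2),"w",s["gripper_width"],"ff",s["finger_force"],"j",s["joints"].round(1))
E
python3 go.py .494 -.295 .10 56
```

```text
t 1.1 pos [0.3855 0.1159 0.2006] yawx 104.18 z [-6.0e-04 -1.4e-03 -1.0e+00]
shift [-424.9    4.6  101.1] rot [-4.00e-04  1.50e-03  8.41e-01]
F [-0.53 -0.51 -0.25] w 0.00010717857104427295 ff 0.0 j [ 1.200e+01 -2.600e+01  1.012e+02 -1.000e-01  1.049e+02 -2.200e+00]
```

>>> {"op": "drive_tool", "data": {
  "targets": [
    [[-425,5,85,0,0,0.841,1],[-425,5,85,0,0,0.841,1],[-425,5,85,0,0,0.841,1],[-425,5,85,0,0,0.841,1],[-425,5,85,0,0,0.841,1],[-425,5,85,0,0,0.841,1],[-425,5,85,0,0,0.841,1],[-425,5,85,0,0,0.841,1],[-425,5,85,0,0,0.841,1],[-425,5,85,0,0,0.841,1],[-425,5,85,0,0,0.841,1],[-425,5,85,0,0,0.841,1]]
  ]
}}

```text
t: 2.1
ee_pos: [0.4963, -0.2931, 0.1135]
eef_rot: [[0.557, 0.83, -0.003], [0.83, -0.557, 0.002], [-0.0, -0.004, -1.0]]
contact_force: [0.9, 0.6, 1.1]
gripper_width: -0.0
finger_force: 0.0
```

```bash
python3 go.py .494 -.295 .06 56; python3 - <<'E'
from h import *
p,d=optics.snapshot("scene"); p2,_=optics.snapshot("top")
a=cv2.resize(p[190:290,100:230],(390,300),interpolation=3);b=cv2.resize(p2[150:260,330:440],(300,300),interpolation=3)
cv2.imwrite("pics/c1.png",np.hstack([a,b]))
E
```

```text
t 2.1 pos [ 0.4963 -0.2931  0.1135] yawx 56.14 z [-0.0032  0.0015 -1.    ]
shift [-2.8 -0.6 53.5] rot [-0.0035  0.0005  0.0025]
F [0.93 0.58 1.09] w -4.509682868227133e-05 ff 0.0 j [-33.9   2.3  85.5  -0.   92.4  -0.1]
```

View pics/c1.png

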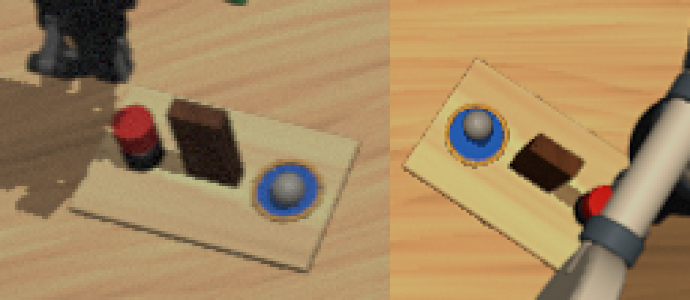

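The crop shows the shut fingers above and slightly behind the red cap (cap at crop (135,130)), with the ball in the middle of the pocket. Going down to just above the cap.

>>> {"op": "drive_tool", "data": {
  "targets": [
    [[-1.5,0,10,0,0,0,1],[-2.5,-0.5,20,0,0,0,1],[-2.5,-0.5,30,0,0,0,1],[-2.5,-0.5,38,0,0,0,1],[-2.5,-0.5,44,0,0,0,1],[-2.5,-0.5,48,0,0,0,1],[-2.5,-0.5,50,0,0,0,1],[-2.5,-0.5,50,0,0,0,1],[-2.5,-0.5,50,0,0,0,1],[-2.5,-0.5,50,0,0,0,1]]
  ]
}}

```text
t: 3.03
ee_pos: [0.4948, -0.2931, 0.0669]
eef_rot: [[0.555, 0.832, 0.001], [0.832, -0.555, -0.001], [-0.0, 0.001, -1.0]]
contact_force: [-0.0, 0.5, 0.1]
gripper_width: 0.0004
finger_force: 0.0
```

```bash
python3 go.py .494 -.295 .044 56
```

```text
t 3.0333 pos [ 0.4948 -0.2931  0.0669] yawx 56.3 z [ 8.e-04 -6.e-04 -1.e+00]
shift [-2.   0.4 22.9] rot [0.001  0.     0.0053]
F [-0.03  0.45  0.1 ] w 0.00044393520097694907 ff 0.0 j [-34.    3.1  89.5  -0.   87.4  -0.3]
```

>>> {"op": "drive_tool", "data": {
  "targets": [
    [[-1,0,3,0,0,0,1],[-2,0,6,0,0,0,1],[-2,0,9,0,0,0,1],[-2,0,11,0,0,0,1],[-2,0,12.5,0,0,0,1],[-2,0,13.5,0,0,0,1],[-2,0,14.5,0,0,0,1],[-2,0,15.5,0,0,0,1],[-2,0,16,0,0,0,1],[-2,0,16,0,0,0,1]]
  ]
}}

```text
t: 3.87
ee_pos: [0.4933, -0.2945, 0.0506]
eef_rot: [[0.555, 0.832, -0.0], [0.832, -0.555, -0.0], [-0.0, -0.0, -1.0]]
contact_force: [-2.8, 1.7, 5.8]
gripper_width: 0.0
finger_force: 2.4
```

>>> {"op": "drive_tool", "data": {
  "targets": [
    [[0,0,1,0,0,0,1],[0,0,1.5,0,0,0,1],[0,0,2,0,0,0,1],[0,0,2,0,0,0,1]]
  ]
}}

```text
t: 4.2
ee_pos: [0.4934, -0.2945, 0.0484]
eef_rot: [[0.555, 0.832, 0.0], [0.832, -0.555, -0.0], [-0.0, 0.0, -1.0]]
contact_force: [-2.7, 1.0, 4.2]
gripper_width: 0.0001
finger_force: 2.3
```

>>> {"op": "drive_tool", "data": {
  "targets": [
    [[0,0,1,0,0,0,1],[0,0,2,0,0,0,1],[0,0,3,0,0,0,1],[0,0,3.5,0,0,0,1],[0,0,3.5,0,0,0,1]]
  ]
}}

```text
t: 4.62
ee_pos: [0.4934, -0.2946, 0.0446]
eef_rot: [[0.555, 0.832, 0.0], [0.832, -0.555, -0.0], [-0.0, 0.0, -1.0]]
contact_force: [-3.5, 2.1, 4.9]
gripper_width: -0.0
finger_force: 1.9
```

>>> {"op": "drive_tool", "data": {
  "targets": [
    [[0,0,0.5,0,0,0,1],[0,0,1,0,0,0,1],[0,0,1,0,0,0,1]]
  ]
}}

```text
t: 4.87
ee_pos: [0.4935, -0.2945, 0.044]
eef_rot: [[0.555, 0.832, 0.0], [0.832, -0.555, -0.0], [-0.0, 0.0, -1.0]]
contact_force: [-3.0, 1.0, 5.5]
gripper_width: 0.0004
finger_force: 2.9
```

>>> {"op": "drive_tool", "data": {
  "targets": [
    [[0,0,0.3,0,0,0,1],[0,0,0.5,0,0,0,1],[0,0,0.5,0,0,0,1]]
  ]
}}

```text
t: 5.12
ee_pos: [0.4935, -0.2946, 0.044]
eef_rot: [[0.555, 0.832, 0.0], [0.832, -0.555, -0.0], [-0.0, 0.0, -1.0]]
contact_force: [-4.1, 2.3, 7.7]
gripper_width: 0.0
finger_force: 4.0
```

>>> {"op": "drive_tool", "data": {
  "targets": [
    [[0,0,0.3,0,0,0,1],[0,0,0.5,0,0,0,1],[0,0,0.5,0,0,0,1]]
  ]
}}

```text
t: 5.37
ee_pos: [0.4935, -0.2946, 0.044]
eef_rot: [[0.555, 0.832, 0.001], [0.832, -0.555, -0.0], [-0.0, 0.001, -1.0]]
contact_force: [-5.3, 2.9, 10.1]
gripper_width: -0.0
finger_force: 5.1
```

Height has stopped at 44 mm and the force is climbing, so the cap is home. One more small push, then up.

>>> {"op": "drive_tool", "data": {
  "targets": [
    [[0,0,0.5,0,0,0,1],[0,0,0.6,0,0,0,1],[0,0,0.6,0,0,0,1]]
  ]
}}

```text
t: 5.62
ee_pos: [0.4935, -0.2946, 0.044]
eef_rot: [[0.555, 0.832, 0.001], [0.832, -0.555, -0.001], [-0.0, 0.001, -1.0]]
contact_force: [-7.0, 3.4, 12.8]
gripper_width: 0.0
finger_force: 6.3
```

>>> {"op": "drive_tool", "data": {
  "targets": [
    [[0,0,-3,0,0,0,1],[0,0,-10,0,0,0,1],[0,0,-25,0,0,0,1],[0,0,-45,0,0,0,1],[0,0,-70,0,0,0,1],[0,0,-95,0,0,0,1],[0,-70,-115,0,0,0,-1],[0,-110,-125,0,0,0,-1],[0,-150,-125,0,0,0,-1],[0,-150,-125,0,0,0,-1],[0,-150,-125,0,0,0,-1],[0,-150,-125,0,0,0,-1]]
  ]
}}

```text
t: 6.62
ee_pos: [0.3686, -0.2112, 0.168]
eef_rot: [[0.555, 0.832, 0.003], [0.832, -0.555, -0.002], [0.0, 0.003, -1.0]]
contact_force: [-0.2, -0.7, 0.5]
gripper_width: 0.0728
finger_force: 0.0
```

```bash
cat > m2.py <<'E'
from h import *
import sys
k=sys.argv[1]; out=[]
for n,B in(("top",(150,260,330,440)),("scene",(200,290,110,230))):
    p,d=optics.snapshot(n); P=cloud(n,d); Z=P[...,2]
    H,S,V=cv2.split(cv2.cvtColor(p,cv2.COLOR_BGR2HSV)); t=np.zeros(Z.shape,bool); t[B[0]:B[1],B[2]:B[3]]=1
    red=t&((H<8)|(H>172))&(S>170)&(V>90)&(Z<.07); g=t&(Z>.077)&(Z<.1)&(V<110)
    blue=t&(H>95)&(H<130)&(S>130)
    print(n,"cap",np.nanmedian(P[red],0).round(4),"blue",np.nanmedian(P[blue],0).round(4),"grip",cv2.minAreaRect(P[g][:,:2].astype(np.float32)*1000),np.nanmedian(P[g],0).round(4))
    out.append(cv2.resize(p[B[0]:B[1],B[2]:B[3]],(390,300),interpolation=3))
cv2.imwrite(f"pics/{k}.png",np.hstack(out))
E
python3 m2.py c2; python3 go.py .525 -.2495 .13 56
```

```text
top cap [ 0.4936 -0.2939  0.0431] blue [ 0.5525 -0.2025  0.0075] grip ((524.961669921875, -248.5810089111328), (38.444244384765625, 15.222092628479004), 56.0739631652832) [ 0.5243 -0.2482  0.0869]
scene cap [ 0.4952 -0.2953  0.0453] blue [ 0.5566 -0.207   0.0092] grip ((527.0181274414062, -250.2417755126953), (40.19733428955078, 17.69260597229004), 56.2001953125) [ 0.5284 -0.2504  0.088 ]
t 6.7167 pos [ 0.3692 -0.2117  0.1671] yawx 56.31 z [ 7.e-04 -4.e-04 -1.e+00]
shift [ 54.9 150.6  37.2] rot [ 0.0008 -0.0001  0.0054]
F [ 0.14  0.29 -0.35] w 0.08488001342029851 ff 0.0 j [-34.4 -22.6 102.1   0.  100.4  -0.7]
```

View pics/c2.png

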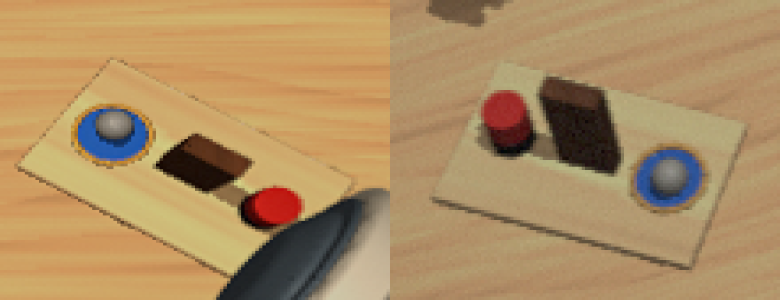

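The cap has dropped to 44 mm with no white gap showing. The tray hasn't moved and the ball is still in its pocket. Now moving above the grip.

>>> {"op": "drive_tool", "data": {
  "targets": [
    [[10,30,10,0,0,0.004,-1],[23,60,15,0,0,0.004,-1],[36,95,20,0,0,0.004,-1],[47,130,25,0,0,0.004,-1],[55,150.6,30,0,0,0.004,-1],[55,150.6,35,0,0,0.004,-1],[55,150.6,35,0,0,0.004,-1],[55,150.6,35,0,0,0.004,-1],[55,150.6,35,0,0,0.004,-1]]
  ]
}}

```text
t: 7.47
ee_pos: [0.5241, -0.2492, 0.1322]
eef_rot: [[0.558, 0.83, -0.0], [0.83, -0.558, 0.0], [-0.0, -0.0, -1.0]]
contact_force: [0.0, 0.1, 0.1]
gripper_width: 0.0856
finger_force: 0.0
```

```bash
python3 go.py .5255 -.2495 .051 56.1
```

```text
t 7.4667 pos [ 0.5241 -0.2492  0.1322] yawx 56.06 z [-3.e-04  1.e-04 -1.e+00]
shift [ 0.6  1.4 81.2] rot [-0.0003  0.0001 -0.0007]
F [0.04 0.13 0.13] w 0.08558429067573844 ff 0.0 j [-28.8   2.4  83.5  -0.   94.1   5.1]
```

>>> {"op": "drive_tool", "data": {
  "targets": [
    [[0.5,1,8,0,0,0,-1],[0.6,1.3,18,0,0,0,-1],[0.6,1.3,30,0,0,0,-1],[0.6,1.3,42,0,0,0,-1],[0.6,1.3,54,0,0,0,-1],[0.6,1.3,64,0,0,0,-1],[0.6,1.3,72,0,0,0,-1],[0.6,1.3,78,0,0,0,-1],[0.6,1.3,81,0,0,0,-1],[0.6,1.3,81,0,0,0,-1],[0.6,1.3,81,0,0,0,-1],[0.6,1.3,81,0,0,0,-1]]
  ]
}}

```text
t: 8.47
ee_pos: [0.5263, -0.2496, 0.052]
eef_rot: [[0.558, 0.83, 0.001], [0.83, -0.558, -0.001], [0.0, 0.001, -1.0]]
contact_force: [-1.0, -0.5, 0.2]
gripper_width: 0.0854
finger_force: 0.0
```

>>> {"op": "drive_tool", "data": {
  "targets": [
    [[0,0,0,0,0,0,-0.5],[0,0,0,0,0,0,-0.2],[0,0,0,0,0,0,0.1],[0,0,0,0,0,0,0.3],[0,0,0,0,0,0,0.5],[0,0,0,0,0,0,0.6],[0,0,0,0,0,0,0.7],[0,0,0,0,0,0,0.8],[0,0,0,0,0,0,1],[0,0,0,0,0,0,1],[0,0,0,0,0,0,1],[0,0,0,0,0,0,1]]
  ],
  "newtons": 40
}}

```text
t: 9.47
ee_pos: [0.526, -0.2494, 0.0514]
eef_rot: [[0.558, 0.83, 0.0], [0.83, -0.558, -0.0], [0.0, 0.001, -1.0]]
contact_force: [1.7, -2.0, 1.1]
gripper_width: 0.0155
finger_force: 40.1
```

>>> {"op": "drive_tool", "data": {
  "targets": [
    [[0,0,0,0,0,0,1],[0,0,0,0,0,0,1],[0,0,0,0,0,0,1],[0,0,0,0,0,0,1]]
  ],
  "newtons": 60
}}

```text
t: 9.8
ee_pos: [0.5261, -0.2494, 0.0515]
eef_rot: [[0.558, 0.83, 0.001], [0.83, -0.558, -0.0], [0.0, 0.001, -1.0]]
contact_force: [1.6, -1.4, 1.1]
gripper_width: 0.0154
finger_force: 58.8
```

```bash
python3 go.py .525 -.2495 .151 56.1; python3 m2.py c3
```

```text
t 9.8 pos [ 0.5261 -0.2494  0.0515] yawx 56.08 z [ 6.e-04 -4.e-04 -1.e+00]
shift [ -0.6  -0.8 -99.5] rot [ 0.0007 -0.     -0.0003]
F [ 1.58 -1.42  1.08] w 0.015445407766675082 ff 58.76636266708374 j [-28.7   4.7  89.3  -0.   85.9   5.2]
top cap [ 0.4936 -0.2945  0.0432] blue [ 0.5501 -0.2017  0.0078] grip ((0.0, 0.0), (0.0, 0.0), 0.0) [nan nan nan]
scene cap [ 0.4885 -0.3022  0.045 ] blue [ 0.5567 -0.2078  0.0098] grip ((533.5482788085938, -239.9027557373047), (16.09249496459961, 37.773338317871094), 61.940765380859375) [ 0.5367 -0.2392  0.0889]
  return np.nanmean(a, axis, out=out, keepdims=keepdims)
```

View pics/c3.png

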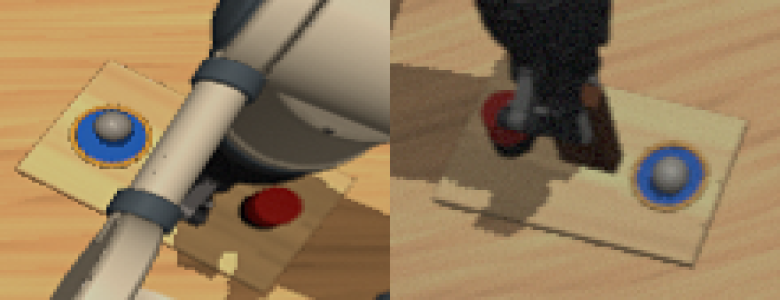

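Gripped at 15.4 mm with 59 N; the ball is centred in the pocket. Lifting with a smooth profile.

>>> {"op": "drive_tool", "data": {
  "targets": [
    [[0,0,-0.1,0,0,0,1],[0,0,-0.5,0,0,0,1],[0,0,-1.6,0,0,0,1],[0,0,-3.6,0,0,0,1],[0,0,-6.5,0,0,0,1],[0,0,-10.4,0,0,0,1],[0,0,-15.2,0,0,0,1],[0,0,-21,0,0,0,1],[0,0,-27.5,0,0,0,1],[0,0,-34.7,0,0,0,1],[0,0,-42.2,0,0,0,1],[0,0,-50,0,0,0,1]]
  ]
}}

```text
t: 10.9
ee_pos: [0.5259, -0.2494, 0.1023]
eef_rot: [[0.558, 0.83, 0.0], [0.83, -0.558, -0.0], [0.0, 0.0, -1.0]]
contact_force: [0.2, -0.2, -3.8]
gripper_width: 0.0152
finger_force: 58.2
```

>>> {"op": "drive_tool", "data": {
  "targets": [
    [[0,0,-7.8,0,0,0,1],[0,0,-15.3,0,0,0,1],[0,0,-22.5,0,0,0,1],[0,0,-29,0,0,0,1],[0,0,-34.8,0,0,0,1],[0,0,-39.6,0,0,0,1],[0,0,-43.5,0,0,0,1],[0,0,-46.4,0,0,0,1],[0,0,-48.4,0,0,0,1],[0,0,-49.5,0,0,0,1],[0,0,-49.9,0,0,0,1],[0,0,-50,0,0,0,1]]
  ]
}}

```text
t: 11.9
ee_pos: [0.5258, -0.2493, 0.151]
eef_rot: [[0.558, 0.83, -0.0], [0.83, -0.558, 0.0], [-0.0, -0.0, -1.0]]
contact_force: [-1.3, 0.2, -4.2]
gripper_width: 0.0157
finger_force: 58.2
```

```bash
python3 go.py .450 .163 .1515 56.1; python3 - <<'E'
from h import *
p,d=optics.snapshot("scene"); p2,_=optics.snapshot("top")
cv2.imwrite("pics/c4.png",np.hstack([cv2.resize(x,(390,330),interpolation=3) for x in(p[150:290,80:250],p2[140:270,320:470])]))
E
```

```text
t 11.9 pos [ 0.5258 -0.2493  0.151 ] yawx 56.08 z [-3.e-04  2.e-04 -1.e+00]
shift [ 299.8 -293.    -0.4] rot [-0.0003  0.     -0.0004]
F [-1.29  0.21 -4.24] w 0.01568121400363255 ff 58.239712715148926 j [-28.7   2.4  81.6   0.   96.    5.2]
```

View pics/c4.png

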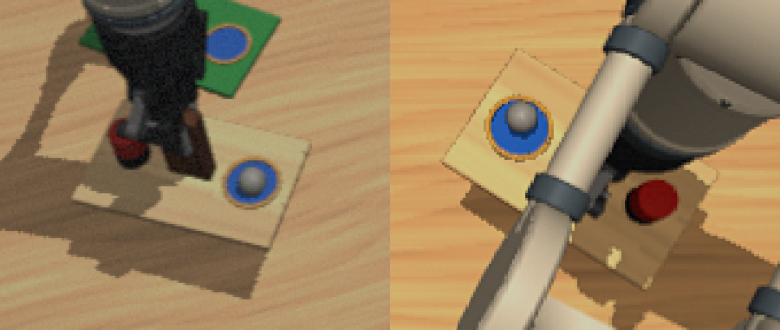

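Ball still in the pocket (scene crop (250,180)) and the tray is level and clear of the bench. Working out a smooth 4 s profile for the carry.

```bash
python3 -c "
import numpy as np
u=np.arange(49)/48;s=u**3*(10-15*u+6*u*u)
for c in range(4):
    d=s[12*c+1:12*c+13]-s[12*c]; print((300*d).round(1).tolist(),(-293*d).round(1).tolist())"
```

```text
[0.0, 0.2, 0.7, 1.5, 2.9, 4.8, 7.4, 10.6, 14.6, 19.4, 24.8, 31.1] [-0.0, -0.2, -0.6, -1.5, -2.8, -4.7, -7.2, -10.4, -14.3, -18.9, -24.3, -30.3]
[7.0, 14.6, 22.9, 31.9, 41.4, 51.5, 62.0, 72.9, 84.2, 95.6, 107.2, 118.9] [-6.8, -14.3, -22.4, -31.2, -40.5, -50.3, -60.6, -71.2, -82.2, -93.4, -104.7, -116.2]
[11.7, 23.3, 34.8, 46.0, 56.9, 67.4, 77.5, 87.0, 96.0, 104.3, 112.0, 118.9] [-11.4, -22.8, -34.0, -44.9, -55.6, -65.9, -75.7, -85.0, -93.8, -101.9, -109.4, -116.2]
[6.2, 11.7, 16.4, 20.4, 23.7, 26.2, 28.2, 29.5, 30.4, 30.9, 31.0, 31.1] [-6.1, -11.4, -16.0, -19.9, -23.1, -25.6, -27.5, -28.8, -29.7, -30.1, -30.3, -30.3]
```

>>> {"op": "drive_tool", "data": {
  "targets": [
    [[0,0,0,0,0,0,1],[0.2,-0.2,0,0,0,0,1],[0.7,-0.6,0,0,0,0,1],[1.5,-1.5,0,0,0,0,1],[2.9,-2.8,0,0,0,0,1],[4.8,-4.7,0,0,0,0,1],[7.4,-7.2,0,0,0,0,1],[10.6,-10.4,0,0,0,0,1],[14.6,-14.3,0,0,0,0,1],[19.4,-18.9,0,0,0,0,1],[24.8,-24.3,0,0,0,0,1],[31.1,-30.3,0,0,0,0,1]]
  ]
}}

```text
t: 13.0
ee_pos: [0.5179, -0.2058, 0.1512]
eef_rot: [[0.558, 0.83, -0.0], [0.83, -0.558, 0.0], [0.0, -0.0, -1.0]]
contact_force: [-0.4, 0.6, -4.6]
gripper_width: 0.0154
finger_force: 58.2
```

>>> {"op": "drive_tool", "data": {
  "targets": [
    [[7,-6.8,0,0,0,0,1],[14.6,-14.3,0,0,0,0,1],[22.9,-22.4,0,0,0,0,1],[31.9,-31.2,0,0,0,0,1],[41.4,-40.5,0,0,0,0,1],[51.5,-50.3,0,0,0,0,1],[62,-60.6,0,0,0,0,1],[72.9,-71.2,0,0,0,0,1],[84.2,-82.2,0,0,0,0,1],[95.6,-93.4,0,0,0,0,1],[107.2,-104.7,0,0,0,0,1],[118.9,-116.2,0,0,0,0,1]]
  ]
}}

```text
t: 14.0
ee_pos: [0.4875, -0.0415, 0.1513]
eef_rot: [[0.558, 0.83, 0.0], [0.83, -0.558, 0.0], [0.0, 0.0, -1.0]]
contact_force: [0.6, 0.2, -2.3]
gripper_width: 0.0154
finger_force: 58.2
```

>>> {"op": "drive_tool", "data": {
  "targets": [
    [[11.7,-11.4,0,0,0,0,1],[23.3,-22.8,0,0,0,0,1],[34.8,-34,0,0,0,0,1],[46,-44.9,0,0,0,0,1],[56.9,-55.6,0,0,0,0,1],[67.4,-65.9,0,0,0,0,1],[77.5,-75.7,0,0,0,0,1],[87,-85,0,0,0,0,1],[96,-93.8,0,0,0,0,1],[104.3,-101.9,0,0,0,0,1],[112,-109.4,0,0,0,0,1],[118.9,-116.2,0,0,0,0,1]]
  ]
}}

```text
t: 15.0
ee_pos: [0.4575, 0.1216, 0.1513]
eef_rot: [[0.558, 0.83, 0.0], [0.83, -0.558, 0.0], [0.0, 0.0, -1.0]]
contact_force: [0.3, -0.2, -2.3]
gripper_width: 0.0151
finger_force: 58.2
```

>>> {"op": "drive_tool", "data": {
  "targets": [
    [[6.2,-6.1,0,0,0,0,1],[11.7,-11.4,0,0,0,0,1],[16.4,-16,0,0,0,0,1],[20.4,-19.9,0,0,0,0,1],[23.7,-23.1,0,0,0,0,1],[26.2,-25.6,0,0,0,0,1],[28.2,-27.5,0,0,0,0,1],[29.5,-28.8,0,0,0,0,1],[30.4,-29.7,0,0,0,0,1],[30.9,-30.1,0,0,0,0,1],[31,-30.3,0,0,0,0,1],[31.1,-30.3,0,0,0,0,1]]
  ]
}}

```text
t: 16.0
ee_pos: [0.4501, 0.163, 0.1512]
eef_rot: [[0.558, 0.83, -0.0], [0.83, -0.558, -0.0], [-0.0, 0.0, -1.0]]
contact_force: [-0.6, -0.4, -3.5]
gripper_width: 0.0155
finger_force: 58.2
```

```bash
python3 go.py .450 .163 .1515 56.1; python3 - <<'E'
from h import *
ims=[]
for n in("top","scene"):
    p,d=optics.snapshot(n); P=cloud(n,d); Z=P[...,2]; H,S,V=cv2.split(cv2.cvtColor(p,cv2.COLOR_BGR2HSV))
    m=(H>95)&(H<130)&(S>130)&(abs(Z-.108)<.02)&(abs(P[...,1]-.2)<.08)&(abs(P[...,0]-.48)<.08)
    m=m.astype(np.uint8); q=P[m>0]; c=cv2.minEnclosingCircle(np.argwhere(m)[:,::-1].astype(np.int32)) if m.any() else None
    print(n,len(q),np.nanmedian(q,0).round(4),c, atz(n,c[0],.108).round(4) if c else "")
    t=(abs(Z-.108)<.012)&(abs(P[...,1]-.18)<.1)&(abs(P[...,0]-.47)<.12)&(V>90)&(H>8)&(H<30)&(S<170); q=P[t]
    A=np.c_[q[:,:2]-[.45,.163],np.ones(len(q))]; k=np.linalg.lstsq(A,q[:,2],rcond=None)[0]; r=abs(A@k-q[:,2])<.004
    print(" plane",np.linalg.lstsq(A[r],q[r,2],rcond=None)[0].round(4),r.sum())
    ims.append(cv2.resize(p[140:280,90:290] if n=="top" else p[80:220,270:450],(390,300),interpolation=3))
cv2.imwrite("pics/c5.png",np.hstack(ims))
E
```

```text
t 16.0 pos [0.4501 0.163  0.1512] yawx 56.07 z [-0.e+00 -1.e-04 -1.e+00]
shift [-0.1 -0.1 -0.3] rot [ 0.      0.0001 -0.0005]
F [-0.62 -0.39 -3.46] w 0.015538918549235222 ff 58.243056535720825 j [ 15.8 -13.8  96.7  -0.   97.1  49.8]
top 0 [nan nan nan] None 
 plane [0.0011 0.0013 0.1074] 2462
scene 101 [0.4811 0.2002 0.1089] ((364.0, 147.5), 9.34087085723877) [[0.4776 0.2084 0.108 ]]
 plane [ 0.0022 -0.0017  0.1088] 2008
  return np.nanmean(a, axis, out=out, keepdims=keepdims)
```

View pics/c5.png

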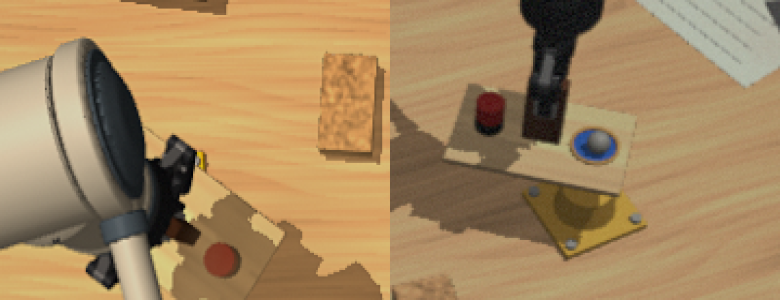

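The tray is level with its underside at 100 mm, and the pocket is over the housing with the ball inside it (scene crop (597,143)). I'll hold for a second so everything settles, then hand in.

>>> {"op": "drive_tool", "data": {
  "targets": [
    [[0,0,0,0,0,0,1],[0,0,0,0,0,0,1],[0,0,0,0,0,0,1],[0,0,0,0,0,0,1],[0,0,0,0,0,0,1],[0,0,0,0,0,0,1],[0,0,0,0,0,0,1],[0,0,0,0,0,0,1],[0,0,0,0,0,0,1],[0,0,0,0,0,0,1],[0,0,0,0,0,0,1],[0,0,0,0,0,0,1]]
  ]
}}

```text
t: 17.1
ee_pos: [0.4501, 0.1631, 0.1512]
eef_rot: [[0.558, 0.83, -0.0], [0.83, -0.558, -0.0], [-0.0, -0.0, -1.0]]
contact_force: [0.4, 0.5, -3.5]
gripper_width: 0.0152
finger_force: 58.2
```

```bash
python3 -c "
from h import *
s=get_state(); print(s['ee_pos'],abs(s['dq']).max(),s['finger_force']); print(ticket.finish_job())"
```

```text
[0.45010682 0.16313806 0.15116834] 0.09420993572724888 58.24402928352356
the job is handed in; nothing more can be done
None
```

I pressed the cap fully home, then lifted the tray and carried it with the ball still in its pocket; it was handed in at about 17 s, held level and at rest 10 cm above the bench, with the pocket over the housing mouth to within a few mm.

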